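# Set the tea timer by its thumbwheel and start it

## Robot

A 6-joint arm with a two-finger parallel gripper is mounted at the origin on the work surface. World frame = base frame: x ahead of the robot, y to its left, z up, the work surface at z = 0. Lengths are in m, angles in degrees, forces in N, time in s.
With the tool pointing down it reaches from about 0.35 to 0.875 m from the base axis. Payload 4.2 kg.
Tool frame: the origin (TCP) lies midway between the tips of the shut fingers; the grasp point (between the pads) lies 19 mm behind it; z points along the fingers, y is the line along which they close (so a half turn about z gives the same grasp; the last joint's range is limited). The gripper opens to 87 mm and grips with 3 to 60 N. Pads are 19 mm wide; open, the fingers measure 117 mm over their backs; the gripper's body (75 mm by 190 mm) begins 51 mm behind the grasp point.
Start: joints at [-58.98, 22.042, 0.453, 0, -68.411, -14.817], TCP at [0.174, -0.6, 0.223] pointing down, gripper open.
Joint ranges: [-179.83, 179.83], [-69.29, 118.12], [-61.27, 80.66], [-181.25, 117.63], [-171.15, -9.14], [-177.46, 177.46]. Speed limits (degrees/s): [159.86, 159.86, 180, 180, 180, 180].

## Interface

Orientations are given as a 3x3 rotation matrix whose columns are the frame's x, y, z axes.
In Python, from station import r, cams gives the robot as it stands.
- The arm moves only by the tool play_rows, never from a script. Its argument "commands" is text: rows parted by semicolons, each of 6 numbers parted by spaces: the shift along the world's x, y, z normalised to -1 to 1, where 1 is 30 mm, then the turn, a rotation vector about the world's x, y, z normalised to -1 to 1, where 1 is 0.15 rad. A call has 1 to 20 rows; each row shifts and turns the commanded pose from where the row before left it; what a row does not reach is not made up. A row lasts 1/10 s, in which the tool goes at most 50 mm and 8.59 degrees, less where a joint would pass 70% of its speed; a pose out of reach is approached as far as the arm can. A call with a number of a shift or a turn outside -1 to 1 is refused whole. A call with a gripper value outside its range is refused whole. "grip" is the finger opening in mm, from 0 to 87, set as the call begins (left out, the last holds). The fingers move at their own pace and stop on an object; the grip force is fixed at half the most. Time passes only in rows, so rows that do not move let the fingers close. It gives the time, the measured TCP pose, the force, the opening and the grip force at its end, in the units of the state.
- r.sense(): the state, without advancing time (a new reading comes with each control period).
- cams.capture(name): name is "scene" or "side" or "wrist"; returns (picture, depth): 384x512x3 uint8, blue, green, red; 384x512 float32, m along the optical axis (not along the pixel's ray), 0 where there is no reading.
- cams.camera_info(name): a dict with "mtx" (3x3 intrinsics, pixels), "R" (3x3) and "t" (3): a world point X has camera coordinates R X + t. Camera axes: x right, y down, z forward; pixel columns grow to the right and rows downward; lengths in m; the calibration is good to about 2 mm. A picture is of the moment at which its call begins: read the wrist's pose just before it. camera_info takes no time and is no camera call; for the wrist camera it gives the pose at the moment of the call.
- r.finish_job(): hands the job in; it is judged then, once.
The state is a dict: "time_s": time; "joints": joint angles; "joint_velocities": joint speeds; "effort": joint torques, N m; "tcp_pos": TCP position; "ee_rot": TCP orientation; "wrist_force": force on the tool from outside, world axes, zero at the start; "moment": the same for the moment, N m; "gripper_width": opening from 0.0 (shut) to 1.0 (fully open); "gripper_force": force on a finger pad.
Only numpy, scipy, OpenCV 4.12 (cv2) and the standard library are available. Lean on these libraries where they do the work, as an engineer would, in place of code of your own. Each camera call takes 0.05 s, during which the arm holds its last target. There are 200 camera calls.

## Task

Set the tea timer: with a fingertip, flick the edge of its toothed wheel clockwise (seen from above), click by click, until the wheel's raised pointer stops at the small stud on the block behind the wheel, without going a click past it. Then press the start button on top of that block all the way down and let it come back up. Do not lift or shift the timer, and leave the crockery, jars and spoon where they are.

Things in the scene. Friction and masses are not known exactly. Their poses are not given: they have to be found in the camera images.
- timer: pale blue tea timer, 1.5 to 2.1 kg, standing loose, z up. Origin on the table top, straight under the wheel's upright axis. Base: round front, radius 44 mm about that axis, running back along the timer's +x to x = 122 mm, 88 mm wide, top at 24 mm height. Behind the wheel, x = 64 to 122 mm, a block 88 mm wide, top at 50 mm, carries stud and start button
- wheel (a joint): angle of the thumbwheel about its upright axis, rad, 0 to 5.50, growing clockwise seen from above; 4.712 is pointer at stud. Starts 2 to 5 clicks short of it. Spring detents hold it every 0.785 rad (8 clicks a turn, one per tooth): 1 to 3 N at a tooth's end leaves a notch; past half a click it snaps on to the next. In a notch one tooth points straight to the front (timer -x)
- hub (a point): point on the wheel's axis, on the disc's upper face (44 mm height). The wheel is a level cream disc of radius 28 mm, from 28 to 44 mm height, with 8 evenly spaced straight radial teeth (6 mm wide, as high as the disc) reaching to radius 50 mm, the pointer tooth to 57 mm
- pointer (a point): top of the dark raised rib (4 mm high) along the pointer tooth, 55 mm from the wheel's axis, 48 mm height; turns with the wheel. It points to the timer's -y at joint value 0, -x (front) at 1.571, +y at 3.142 and +x, at the stud, at 4.712
- stud (a point): front top edge of the small dark upright stud (6 mm wide, 10 mm long, 11 mm high) in the middle of the block's front top edge, 64 mm behind the wheel's axis (timer +x), 61 mm height
- start (a joint): travel of the start button, m: 0 is up, 0.006 fully down; a spring returns it; fully down takes 5 N, straight downwards
- start_top (a point): centre of the top face of the start button, a white round cap 28 mm across in a steel collar, 99 mm behind the wheel's axis (timer +x), 72 mm height when up
- caddy: steel tin, 68 mm across, 85 mm high, left of the timer; origin at the centre of its underside
- mug: white mug, 80 mm across, 90 mm high, right of the timer; origin at the centre of its underside
- jar: jar, 68 mm across, 90 mm high, behind right of the timer; origin at the centre of its underside
- teaspoon: spoon, 140 mm long, lying to the right in front of the timer; origin at its underside
- teapot: dark green teapot, body 136 mm across, 120 mm high, spout reaching 120 mm from its middle, behind left of the timer; origin at the centre of its underside
- bowl: blue bowl, 130 mm across, 60 mm high, far left; origin at the centre of its underside
- jar2: jar, 64 mm across, 100 mm high, far right; origin at the centre of its underside

How it is judged:
By the outcome, as a careful person would: the job done as asked, in the order asked, and still so for the second after the job is handed in, with the robot touching nothing.
It also fails if it takes over 64 s, if anything falls off the work surface, if the arm or the gripper's body presses on something with over 40 N, if the wrist force passes 120 N, or if a joint passes its speed limit or range.

## Working session

There is one attempt and no reset: what is moved stays moved. The work goes in short steps, Python scripts to look and compute and a tool call to move; the robot and the scene stay as the last step left them, time stands still between calls to the robot, and variables do not carry over. Pictures are saved under pics/ and viewed, at most 10 in all, crops included, and the job is handed in when it is done.

Besides the shell and the picture viewer there is one more tool, called after "Emit:" by a JSON object that holds its "op" and its "data". play_rows: Moves the arm, as the interface text tells. Scaled input: -1 to 1 covers 30 mm each way for a shift and 0.15 rad each way for a turn. Its arguments: {"type":"object","properties":{"commands":{"type":"string"},"grip":{"type":"number"}},"required":["commands"]}

```bash
mkdir -p pics; python3 - <<'E'
from station import r,cams
import cv2,numpy as np
for n in ("scene","side"):
    p,d=cams.capture(n); cv2.imwrite(f"pics/{n}0.png",p); np.save(f"{n}0.npy",d)
    i=cams.camera_info(n); print(n,-np.array(i["R"]).T@np.array(i["t"]),np.array(i["R"])[2])
s=r.sense(); print(s["time_s"],s["tcp_pos"],s["ee_rot"],s["wrist_force"])
E
```

```text
scene [1.55855877 0.43848988 0.87288573] [-0.72006377 -0.33812789 -0.60595189]
side [0.11732947 1.11906278 0.86664939] [ 0.32608905 -0.78194443 -0.53125215]
0.1 [ 0.17426653 -0.59964782  0.22157834] [[-9.60318244e-01 -2.78905792e-01 -6.56086796e-04]
 [-2.78906541e-01  9.60316451e-01  1.85867633e-03]
 [ 1.11655351e-04  1.96790769e-03 -9.99998057e-01]] [ 0.10366905 -0.70381383  0.12918704]
```

View pics/scene0.png

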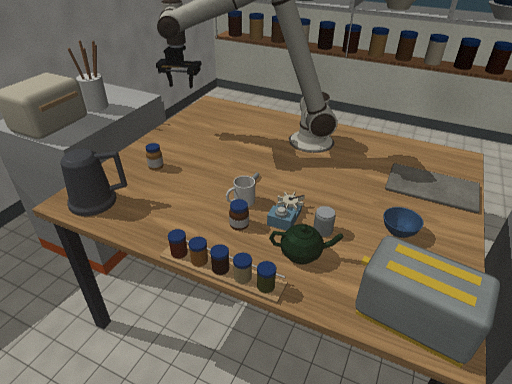

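View pics/side0.png

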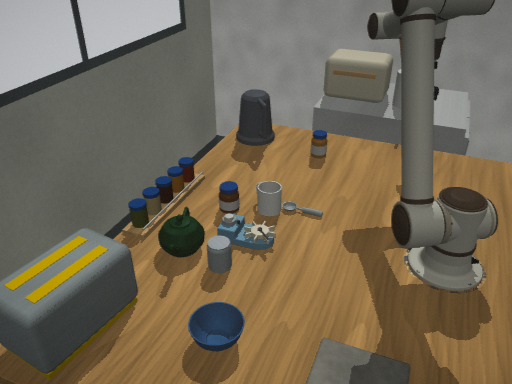

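The scene view shows the timer at about (285,208): button near (281,211), wheel near (291,200). The side view shows the wheel at about (260,234) and the button at (231,220). Next I convert these to world positions.

```bash
cat > h.py <<'E'
import numpy as np,cv2
def cloud(info,d):
    K=np.array(info["mtx"]);R=np.array(info["R"]);t=np.array(info["t"])
    v,u=np.indices(d.shape);X=np.stack([(u-K[0,2])/K[0,0]*d,(v-K[1,2])/K[1,1]*d,d],-1)
    return (X-t)@R
def proj(info,P):
    q=np.array(info["R"])@np.array(P)+np.array(info["t"]);q=np.array(info["mtx"])@q;return q[:2]/q[2]
E
python3 - <<'E'
from station import cams
from h import *
for n,pts in (("scene",dict(btn=(281,211),hub=(291,200),caddy=(325,213),mug=(245,183),jar=(238,205),pot=(302,228))),("side",dict(btn=(231,219),hub=(260,233),caddy=(219,242),mug=(268,187),jar=(229,187),spoon=(290,208),spoon2=(318,213)))):
    i=cams.camera_info(n);d=np.load(n+"0.npy");W=cloud(i,d)
    for k,(u,v) in pts.items(): print(n,k,W[v,u].round(3))
    p=cv2.imread(f"pics/{n}0.png"); 
    c=p[175:235,225:345] if n=="scene" else p[195:260,200:290]
    cv2.imwrite(f"pics/{n}c.png",cv2.resize(c,None,fx=6,fy=6,interpolation=2))
E
```

```text
scene btn [0.641 0.104 0.07 ]
scene hub [0.534 0.1   0.042]
scene caddy [0.599 0.243 0.083]
scene mug [ 0.531 -0.088  0.055]
scene jar [ 0.696 -0.03   0.088]
scene pot [0.737 0.21  0.115]
side btn [0.615 0.112 0.066]
side hub [0.521 0.112 0.04 ]
side caddy [0.589 0.244 0.083]
side mug [ 0.58  -0.105  0.064]
side jar [ 0.684 -0.021  0.088]
side spoon [ 0.498 -0.102  0.002]
side spoon2 [ 0.398 -0.091  0.015]
```

View pics/sidec.png

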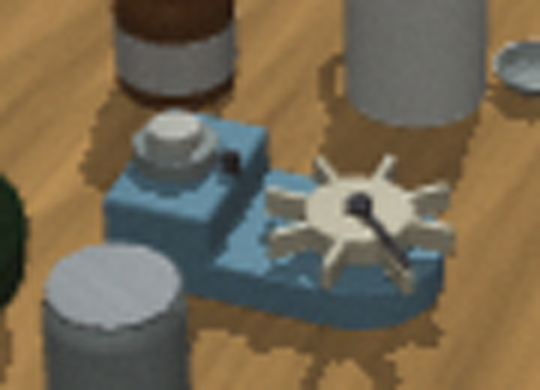

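The side crop shows the pointer rib running from the hub (358,203) to (408,270) in the crop, i.e. toward -x,+y. That makes it about 3 clicks short of the stud. Now I move over the timer for a close look.

Emit:
{"op": "play_rows", "data": {"commands": "0.38 0.97 0.1 0 0 0.36;0.38 0.97 0.1 0 0 0.36;0.38 0.97 0.1 0 0 0.36;0.38 0.97 0.1 0 0 0.36;0.38 0.97 0.1 0 0 0.36;0.38 0.97 0.1 0 0 0.36;0.38 0.97 0.1 0 0 0.36;0.38 0.97 0.1 0 0 0.36;0.38 0.97 0.1 0 0 0.36;0.38 0.97 0.1 0 0 0.36;0.38 0.97 0.1 0 0 0.36;0.38 0.97 0.1 0 0 0.36", "grip": 0}}

```text
time_s: 1.3
tcp_pos: [0.3112, -0.2496, 0.2584]
ee_rot: [[-0.596, -0.803, -0.0], [-0.803, 0.596, 0.0], [-0.0, 0.0, -1.0]]
wrist_force: [0.5, -0.5, 0.2]
gripper_width: 0.033
gripper_force: 0.0
```

Emit:
{"op": "play_rows", "data": {"commands": "0.38 0.97 0.1 0 0 0.36;0.38 0.97 0.1 0 0 0.36;0.38 0.97 0.1 0 0 0.36;0.38 0.97 0.1 0 0 0.36;0.38 0.97 0.1 0 0 0.36;0.38 0.97 0.1 0 0 0.36;0.38 0.97 0.1 0 0 0.36;0.38 0.97 0.1 0 0 0.36;0.38 0.97 0.1 0 0 0.36;0.38 0.97 0.1 0 0 0.36;0.38 0.97 0.1 0 0 0.36;0.38 0.97 0.1 0 0 0.36;0 0 0 0 0 0;0 0 0 0 0 0;0 0 0 0 0 0"}}

```text
time_s: 2.8
tcp_pos: [0.4475, 0.0976, 0.2942]
ee_rot: [[0.007, -1.0, -0.001], [-1.0, -0.007, -0.0], [0.0, 0.001, -1.0]]
wrist_force: [0.1, -0.0, 0.6]
gripper_width: 0.007
gripper_force: 0.0
```

```bash
python3 - <<'E'
from station import r,cams
from h import *
s=r.sense();i=cams.camera_info("wrist")
p,d=cams.capture("wrist"); cv2.imwrite("pics/w1.png",p); np.save("w1.npy",d);np.save("w1i.npy",i,allow_pickle=True)
print(s["time_s"],s["tcp_pos"],s["ee_rot"].round(3) if hasattr(s["ee_rot"],'round') else s["ee_rot"],s["joints"],s["wrist_force"])
R=np.array(i["R"]);print(-R.T@np.array(i["t"]),R[2])
E
```

```text
2.8 [0.44747302 0.09761165 0.29420715] [[ 0.007 -1.    -0.001]
 [-1.    -0.007 -0.   ]
 [ 0.     0.001 -1.   ]] [ 3.27186577e+01  2.68353316e+00 -1.44384705e+01 -1.14416764e-02
 -7.29358740e+01 -3.23036748e+01] [ 0.09907413 -0.04925342  0.62579738]
[0.44832743 0.01617224 0.45704583] [-0.00401359  0.29608755 -0.95515237]
```

View pics/w1.png

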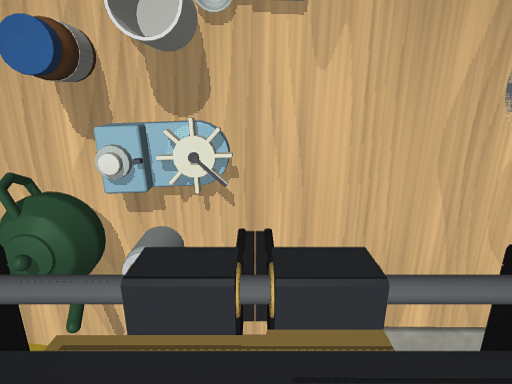

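The wrist view shows the hub at (193,157), the button cap at (110,163) and the pointer tip near (227,186), so the pointer is toward -x,+y. That is 3 clicks before the stud, which is at (138,161). I measure these precisely.

```bash
python3 - <<'E'
from h import *
i=np.load("w1i.npy",allow_pickle=True).item();d=np.load("w1.npy");p=cv2.imread("pics/w1.png").astype(int)
W=cloud(i,d);b,g,rr=p[...,0],p[...,1],p[...,2]
v,u=np.indices(d.shape);roi=(u>85)&(u<245)&(v>105)&(v<210)
z=W[...,2]
wheel=roi&(u>150)&(z>.036)&(z<.052); P=W[wheel][:,:2]
blk=roi&(abs(z-.05)<.004)&(b>rr+25)&(u<160); B=W[blk][:,:2].astype(np.float32)
cap=roi&(z>.067)&(z<.078)
print("n",wheel.sum(),blk.sum(),cap.sum(),"z wheel",np.median(z[wheel]),"blk",np.median(z[blk]),"cap",np.median(z[cap]))
rc=cv2.minAreaRect(B);print("block rect",rc); print("cap mean",W[cap].mean(0))
base=roi&(b>rr+25)&(abs(z-.024)<.005);A=W[base|blk][:,:2].astype(np.float32);print("base rect",cv2.minAreaRect(A))
# disc: fit wheel template
from scipy.optimize import minimize
def occ(q,c,a):
    x=q-c;r=np.hypot(*x.T);th=np.arctan2(x[:,1],x[:,0])-a
    k=(th+np.pi/8)%(np.pi/4)-np.pi/8
    return (r<28e-3)|((abs(r*np.sin(k))<3e-3)&(r<50e-3))
near=roi&(u>145)&(d>0);
# plane-project all pixels to z=.044
K=np.array(i["mtx"]);R=np.array(i["R"]);t=np.array(i["t"]);C=-R.T@t
ray=np.stack([(u-K[0,2])/K[0,0],(v-K[1,2])/K[1,1],np.ones_like(u)],-1)@R
G=(C+ray*((.044-C[2])/ray[...,2])[...,None])[...,:2]
cream=(rr>150)&(abs(rr-b)<60)&(g>140)
q=G[near];m=cream[near];c0=G[157,193];print("hub ray",c0,"cap ray .072",(C+ray[163,110]*((.072-C[2])/ray[163,110,2])),"stud",(C+ray[160,139]*((.061-C[2])/ray[160,139,2])))
best=min(((np.mean(occ(q,c0+np.array([dx,dy])*1e-3,a)!=m),dx,dy,np.degrees(a)) for dx in range(-6,7) for dy in range(-6,7) for a in np.radians(range(-22,23,1))))
print(best,c0+np.array(best[1:3])*1e-3)
E
```

```text
n 2188 1943 412 z wheel 0.04450697242031292 blk 0.050363024236778665 cap 0.07233384337639362
block rect ((0.6186691522598267, 0.099660724401474), (0.05679513141512871, 0.0865592285990715), 2.5908477306365967)
cap mean [0.62361803 0.09986007 0.07211674]
base rect ((0.564909040927887, 0.09733439981937408), (0.1643984615802765, 0.0869923010468483), 2.546579360961914)
hub ray [0.52681423 0.09648362] cap ray .072 [0.62260392 0.0992585  0.072     ] stud [0.59101154 0.09752379 0.061     ]
(np.float64(0.044691647150663545), -1, -1, np.float64(3.0000000000000004)) [0.52581423 0.09548362]
```

```bash
python3 - <<'E'
from h import *
i=np.load("w1i.npy",allow_pickle=True).item();d=np.load("w1.npy");W=cloud(i,d)
T=np.array([.4475,.0976,.2942]);print(proj(i,T),np.array(i["mtx"])[0,0])
v,u=np.indices(d.shape);f=(W[...,2]>.27)&(d>0)&(u>200)&(u<310)&(v<330)
for lo in np.arange(.285,.36,.01):
    m=f&(abs(W[...,2]-lo)<.005)
    if m.sum()>3: q=(W[m]-T)*1000;print(round(lo,3),m.sum(),q.min(0).round(),q.max(0).round())
E
```

```text
[254.361468 245.729871] 322.5447367008207
0.295 136 [ -9. -12.  -0.] [ 9. -9.  6.]
0.305 297 [ -9. -12.   6.] [ 9. -9. 16.]
0.315 384 [ -9. -12.  16.] [ 9.  2. 26.]
0.325 314 [ -7. -12.  26.] [ 7.  1. 36.]
0.335 298 [ -7. -12.  36.] [ 7. 10. 46.]
0.345 422 [ -5. -12.  46.] [ 5. 10. 56.]
0.355 58 [-5. -7. 56.] [ 5.  8. 65.]
```

The timer is at hub (0.526, 0.0955) with a yaw of about 2.6°, and the sizes check out: block 93 mm and cap 97–99 mm behind the hub. With the fingers shut I descend in front of the wheel, just right of the front tooth.

Emit:
{"op": "play_rows", "data": {"commands": "0.015 -0.09 -0.87 0 0 0.03;0.015 -0.09 -0.87 0 0 0.03;0.015 -0.09 -0.87 0 0 0.03;0.015 -0.09 -0.87 0 0 0.03;0.015 -0.09 -0.87 0 0 0.03;0.015 -0.09 -0.87 0 0 0.03;0.015 -0.09 -0.87 0 0 0.03;0.015 -0.09 -0.87 0 0 0.03;0.015 -0.09 -0.87 0 0 0.03;0.015 -0.09 -0.87 0 0 0.03;0 0 0 0 0 0;0 0 0 0 0 0;0 0 0 0 0 0"}}

```text
time_s: 4.15
tcp_pos: [0.4536, 0.0715, 0.035]
ee_rot: [[0.053, -0.999, 0.003], [-0.999, -0.053, 0.001], [-0.001, -0.003, -1.0]]
wrist_force: [0.5, 0.8, 0.2]
gripper_width: 0.006
gripper_force: 0.0
```

```bash
python3 - <<'E'
from station import r,cams
from h import *
i=cams.camera_info("wrist")
p,d=cams.capture("wrist"); cv2.imwrite("pics/w2.png",p); np.save("w2.npy",d);np.save("w2i.npy",i,allow_pickle=True)
s=r.sense();print(s["time_s"],s["tcp_pos"],s["wrist_force"])
E
```

```text
4.2 [0.45359557 0.07169418 0.03507616] [ 0.61659582  0.75931464 -0.03248287]
```

View pics/w2.png

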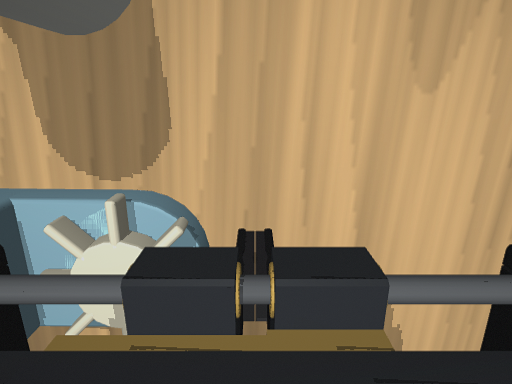

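The finger stands clear in front of the wheel, whose teeth show at the lower left. I move it in and make the first stroke.

Emit:
{"op": "play_rows", "data": {"commands": "0.16 0 0 0 0 0;0.16 0 0 0 0 0;0.16 0 0 0 0 0;0.16 0 0 0 0 0;0.16 0 0 0 0 0;0 0 0 0 0 0;0 0 0 0 0 0"}}

```text
time_s: 4.9
tcp_pos: [0.4764, 0.0711, 0.0334]
ee_rot: [[0.053, -0.999, -0.001], [-0.999, -0.053, -0.0], [0.0, 0.001, -1.0]]
wrist_force: [0.6, 0.4, -0.8]
gripper_width: 0.005
gripper_force: 0.0
```

Emit:
{"op": "play_rows", "data": {"commands": "-0.006 0.14 0 0 0 0;-0.006 0.14 0 0 0 0;-0.006 0.14 0 0 0 0;-0.006 0.14 0 0 0 0;-0.006 0.14 0 0 0 0"}}

```text
time_s: 5.4
tcp_pos: [0.4757, 0.0927, 0.0336]
ee_rot: [[0.053, -0.999, 0.0], [-0.999, -0.053, 0.0], [0.0, -0.0, -1.0]]
wrist_force: [0.3, -1.0, -0.8]
gripper_width: 0.01
gripper_force: 0.5
```

Emit:
{"op": "play_rows", "data": {"commands": "-0.006 0.14 0 0 0 0;-0.006 0.14 0 0 0 0;-0.006 0.14 0 0 0 0;-0.006 0.14 0 0 0 0;-0.006 0.14 0 0 0 0;0 0 0 0 0 0;0 0 0 0 0 0"}}

```text
time_s: 6.1
tcp_pos: [0.4746, 0.1134, 0.0335]
ee_rot: [[0.053, -0.999, -0.0], [-0.999, -0.053, -0.0], [0.0, 0.0, -1.0]]
wrist_force: [0.6, -0.9, 0.9]
gripper_width: 0.004
gripper_force: 0.0
```

Emit:
{"op": "play_rows", "data": {"commands": "-0.2 0 0 0 0 0;-0.2 0 0 0 0 0;-0.2 0 0 0 0 0;-0.2 0 0 0 0 0;-0.2 0 0 0 0 0;0 0 0 0 0 0"}}

```text
time_s: 6.7
tcp_pos: [0.4437, 0.113, 0.0336]
ee_rot: [[0.053, -0.999, -0.001], [-0.999, -0.053, -0.0], [0.0, 0.001, -1.0]]
wrist_force: [0.0, -0.0, -0.4]
gripper_width: 0.005
gripper_force: 0.0
```

```bash
python3 - <<'E'
from station import r,cams
from h import *
p,d=cams.capture("side"); p2,d2=cams.capture("scene")
c=np.hstack([cv2.resize(p[190:260,205:285],(400,350),interpolation=2),cv2.resize(p2[180:230,260:320],(400,350),interpolation=2)])
cv2.imwrite("pics/s1.png",c);s=r.sense();print(s["time_s"],s["tcp_pos"],s["wrist_force"])
E
```

```text
6.8 [0.44478964 0.11341693 0.03370682] [-0.04451554  0.1842988   0.23993356]
```

View pics/s1.png

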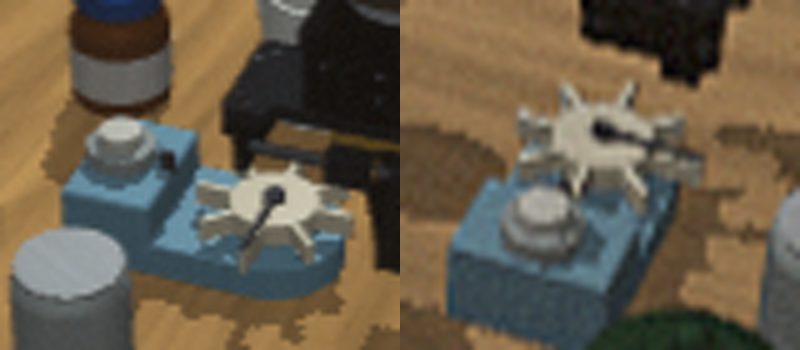

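The pointer now lies toward +y (side crop: hub (272,197) to tip (245,248)), so exactly one click was made. Two remain.

Emit:
{"op": "play_rows", "data": {"commands": "0.02 -0.47 0 0 0 0;0.02 -0.47 0 0 0 0;0.02 -0.46 0 0 0 0;0 0 0 0 0 0;0.25 0 0 0 0 0;0.25 0 0 0 0 0;0.25 0 0 0 0 0;0.25 0 0 0 0 0;0 0 0 0 0 0;0 0 0 0 0 0"}}

```text
time_s: 7.8
tcp_pos: [0.4765, 0.0713, 0.0333]
ee_rot: [[0.053, -0.999, -0.001], [-0.999, -0.053, -0.0], [0.0, 0.001, -1.0]]
wrist_force: [-0.2, -0.5, -0.0]
gripper_width: 0.004
gripper_force: 0.0
```

Emit:
{"op": "play_rows", "data": {"commands": "-0.006 0.14 0 0 0 0;-0.006 0.14 0 0 0 0;-0.006 0.14 0 0 0 0;-0.006 0.14 0 0 0 0;-0.006 0.14 0 0 0 0;-0.006 0.14 0 0 0 0;-0.006 0.14 0 0 0 0;-0.006 0.14 0 0 0 0;-0.006 0.14 0 0 0 0;-0.006 0.14 0 0 0 0;0 0 0 0 0 0;0 0 0 0 0 0;-0.2 0 0 0 0 0;-0.2 0 0 0 0 0;-0.2 0 0 0 0 0;-0.2 0 0 0 0 0;-0.2 0 0 0 0 0;0 0 0 0 0 0"}}

```text
time_s: 9.6
tcp_pos: [0.4437, 0.113, 0.0336]
ee_rot: [[0.053, -0.999, -0.001], [-0.999, -0.053, -0.0], [0.0, 0.001, -1.0]]
wrist_force: [-0.4, 0.7, 0.0]
gripper_width: 0.002
gripper_force: 0.0
```

```bash
python3 - <<'E'
from station import r,cams
from h import *
p,d=cams.capture("side"); p2,d2=cams.capture("scene")
c=np.hstack([cv2.resize(p[190:260,205:285],(400,350),interpolation=2),cv2.resize(p2[180:230,260:320],(400,350),interpolation=2)])
cv2.imwrite("pics/s2.png",c);s=r.sense();print(s["time_s"],s["tcp_pos"],s["wrist_force"])
E
```

```text
9.7 [0.4447986  0.11343717 0.03372608] [-0.59733718 -0.15452005  1.0766185 ]
```

View pics/s2.png

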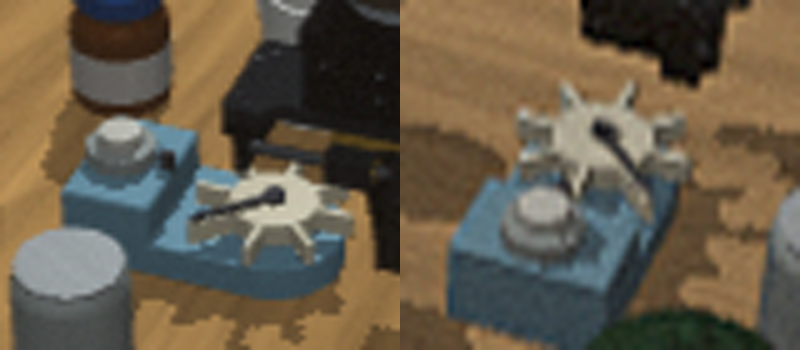

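The pointer is now toward +x,+y (side crop tip at (195,217)), so one more click is needed.

Emit:
{"op": "play_rows", "data": {"commands": "0.02 -0.47 0 0 0 0;0.02 -0.47 0 0 0 0;0.02 -0.46 0 0 0 0;0 0 0 0 0 0;0.25 0 0 0 0 0;0.25 0 0 0 0 0;0.25 0 0 0 0 0;0.25 0 0 0 0 0;0 0 0 0 0 0;0 0 0 0 0 0"}}

```text
time_s: 10.7
tcp_pos: [0.4765, 0.0713, 0.0333]
ee_rot: [[0.053, -0.999, -0.001], [-0.999, -0.053, -0.0], [0.0, 0.001, -1.0]]
wrist_force: [-0.2, 0.4, 0.4]
gripper_width: 0.003
gripper_force: 0.0
```

Emit:
{"op": "play_rows", "data": {"commands": "-0.006 0.14 0 0 0 0;-0.006 0.14 0 0 0 0;-0.006 0.14 0 0 0 0;-0.006 0.14 0 0 0 0;-0.006 0.14 0 0 0 0;-0.006 0.14 0 0 0 0;-0.006 0.14 0 0 0 0;-0.006 0.14 0 0 0 0;-0.006 0.14 0 0 0 0;-0.006 0.14 0 0 0 0;0 0 0 0 0 0;0 0 0 0 0 0;-0.2 0 0 0 0 0;-0.2 0 0 0 0 0;-0.2 0 0 0 0 0;-0.2 0 0 0 0 0;-0.2 0 0 0 0 0;0 0 0 0 0 0"}}

```text
time_s: 12.5
tcp_pos: [0.4437, 0.113, 0.0336]
ee_rot: [[0.053, -0.999, -0.001], [-0.999, -0.053, -0.0], [0.0, 0.001, -1.0]]
wrist_force: [-0.2, 0.8, 0.0]
gripper_width: 0.003
gripper_force: 0.0
```

Emit:
{"op": "play_rows", "data": {"commands": "-0.1 0 0.9 0 0 0;0 0 0.9 0 0 0;0 0 0.9 0 0 0;0 0 0.9 0 0 0;0 0 0.9 0 0 0;0 0 0.9 0 0 0;0 0 0.9 0 0 0;0 0 0.9 0 0 0;0 0 0 0 0 0;0 0 0 0 0 0;0 0 0 0 0 0"}}

```text
time_s: 13.6
tcp_pos: [0.441, 0.1129, 0.2484]
ee_rot: [[0.053, -0.999, -0.002], [-0.999, -0.053, -0.001], [0.001, 0.002, -1.0]]
wrist_force: [-0.6, -0.4, 0.2]
gripper_width: 0.006
gripper_force: 0.0
```

```bash
python3 - <<'E'
from station import r,cams
from h import *
i=cams.camera_info("wrist");w,dw=cams.capture("wrist");np.save("w3.npy",dw);np.save("w3i.npy",i,allow_pickle=True)
p,d=cams.capture("side")
c=np.hstack([cv2.resize(p[190:260,205:285],(400,350),interpolation=2),cv2.resize(w,(400,350))])
cv2.imwrite("pics/s3.png",c);s=r.sense();print(s["time_s"],s["tcp_pos"],s["wrist_force"])
W=cloud(i,dw);z=W[...,2];v,u=np.indices(z.shape)
cap=(z>.067)&(z<.078)&(abs(W[...,0]-.624)<.02)&(abs(W[...,1]-.1)<.02);print(cap.sum(),W[cap].mean(0))
blk=(abs(z-.05)<.003)&(W[...,0]>.57)&(abs(W[...,1]-.1)<.06)&(W[...,0]<.67);print(cv2.minAreaRect(W[blk][:,:2].astype(np.float32)))
E
```

```text
13.7 [0.44115119 0.11294325 0.24835003] [-0.30398484  0.43246968 -0.61586661]
557 [0.62366795 0.0998682  0.07201349]
((0.6090031862258911, 0.09941789507865906), (0.07690498977899551, 0.08600243926048279), 2.958700180053711)
```

View pics/s3.png

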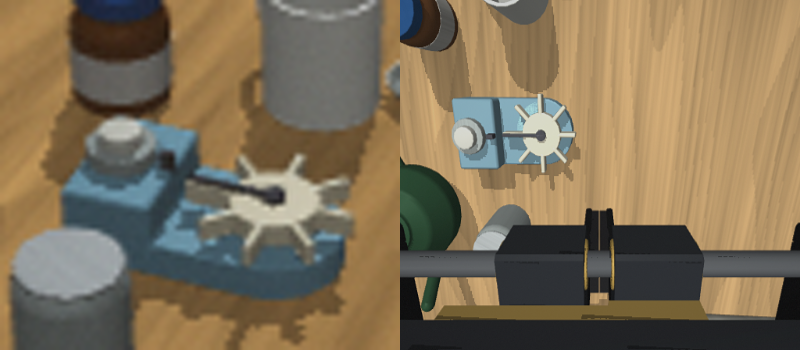

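The pointer is at the stud (wrist half: rib from (540,135) to the stud at (491,135)), and the timer has not moved. Now the button at (0.6245, 0.100, 0.072).

Emit:
{"op": "play_rows", "data": {"commands": "0.87 -0.06 0 0 0 0;0.87 -0.06 0 0 0 0;0.87 -0.06 0 0 0 0;0.87 -0.06 0 0 0 0;0.87 -0.06 0 0 0 0;0.87 -0.06 0 0 0 0;0.87 -0.06 0 0 0 0;0 0 -0.7 0 0 0;0 0 -0.7 0 0 0;0 0 -0.7 0 0 0;0 0 -0.7 0 0 0;0 0 -0.7 0 0 0;0 0 -0.7 0 0 0;0 0 -0.7 0 0 0;0 0 -0.5 0 0 0;0 0 0 0 0 0;0 0 0 0 0 0;0 0 0 0 0 0"}}

```text
time_s: 15.5
tcp_pos: [0.6251, 0.1008, 0.0884]
ee_rot: [[0.053, -0.999, 0.001], [-0.999, -0.053, 0.0], [-0.0, -0.001, -1.0]]
wrist_force: [0.1, -0.1, 0.6]
gripper_width: 0.004
gripper_force: 0.0
```

Position is good. I press gently down to about 0.066.

Emit:
{"op": "play_rows", "data": {"commands": "0 0 -0.1 0 0 0;0 0 -0.1 0 0 0;0 0 -0.1 0 0 0;0 0 -0.1 0 0 0;0 0 -0.05 0 0 0;0 0 -0.05 0 0 0;0 0 -0.05 0 0 0;0 0 -0.05 0 0 0;0 0 -0.05 0 0 0;0 0 -0.05 0 0 0;0 0 -0.05 0 0 0;0 0 0 0 0 0;0 0 0 0 0 0"}}

```text
time_s: 16.8
tcp_pos: [0.6244, 0.1006, 0.0664]
ee_rot: [[0.053, -0.999, 0.0], [-0.999, -0.053, -0.0], [0.0, -0.0, -1.0]]
wrist_force: [-4.4, 0.3, 9.6]
gripper_width: 0.009
gripper_force: 4.4
```

Emit:
{"op": "play_rows", "data": {"commands": "0 0 -0.03 0 0 0;0 0 0 0 0 0;0 0 0 0 0 0"}}

```text
time_s: 17.1
tcp_pos: [0.6245, 0.1007, 0.0663]
ee_rot: [[0.054, -0.999, 0.001], [-0.999, -0.054, -0.0], [0.0, -0.001, -1.0]]
wrist_force: [-5.3, 0.9, 11.4]
gripper_width: 0.007
gripper_force: 6.1
```

Emit:
{"op": "play_rows", "data": {"commands": "0 0 -0.04 0 0 0;0 0 0 0 0 0;0 0 0 0 0 0"}}

```text
time_s: 17.4
tcp_pos: [0.6245, 0.1006, 0.0662]
ee_rot: [[0.054, -0.999, 0.001], [-0.999, -0.054, -0.001], [0.001, -0.001, -1.0]]
wrist_force: [-7.9, 0.7, 17.3]
gripper_width: 0.004
gripper_force: 8.4
```

Emit:
{"op": "play_rows", "data": {"commands": "0 0 0.1 0 0 0;0 0 0.1 0 0 0;0 0 0.1 0 0 0;0 0 0.1 0 0 0;0 0 0.5 0 0 0;0 0 0.9 0 0 0;0 0 0.9 0 0 0;0 0 0.9 0 0 0;0 0 0.9 0 0 0;-0.87 0.06 0.4 0 0 0;-0.87 0.06 0 0 0 0;-0.87 0.06 0 0 0 0;-0.87 0.06 0 0 0 0;-0.87 0.06 0 0 0 0;-0.87 0.06 0 0 0 0;-0.87 0.06 0 0 0 0;0 0 0 0 0 0;0 0 0 0 0 0;0 0 0 0 0 0"}}

```text
time_s: 19.3
tcp_pos: [0.4426, 0.1135, 0.2099]
ee_rot: [[0.053, -0.999, 0.001], [-0.999, -0.053, 0.0], [-0.0, -0.001, -1.0]]
wrist_force: [-0.2, 0.9, -1.0]
gripper_width: 0.005
gripper_force: 0.0
```

```bash
python3 - <<'E'
from station import r,cams
from h import *
i=cams.camera_info("wrist");w,dw=cams.capture("wrist")
p,d=cams.capture("side")
c=np.hstack([cv2.resize(p[190:260,205:285],(400,350),interpolation=2),cv2.resize(w,(400,350))])
cv2.imwrite("pics/s4.png",c);s=r.sense();print(s["time_s"],s["tcp_pos"],s["wrist_force"])
W=cloud(i,dw);z=W[...,2]
cap=(z>.062)&(z<.078)&(abs(W[...,0]-.624)<.02)&(abs(W[...,1]-.1)<.02);print(cap.sum(),W[cap].mean(0),np.percentile(z[cap],[50,90]))
E
```

```text
19.4 [0.44253981 0.11339998 0.20970681] [ 0.11945233 -0.0497066   0.82746514]
1278 [0.62187974 0.09889009 0.06794885] [0.07005911 0.07293897]
```

View pics/s4.png

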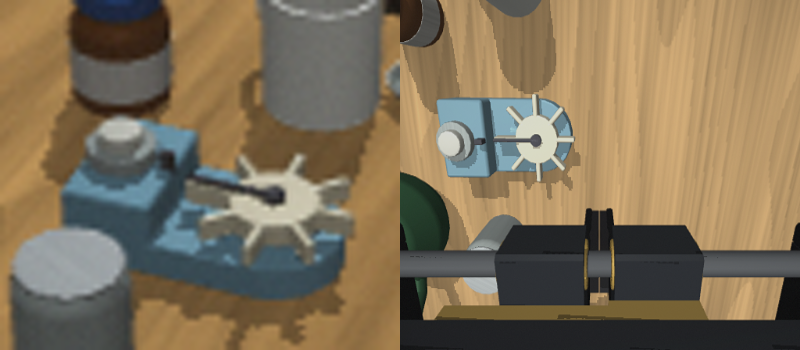

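The pointer is at the stud, the button is back up (cap at about 72 mm) and the timer has not moved.

```bash
python3 -c "
from station import r
print(r.finish_job())"
```

```text
the job is handed in; nothing more can be done
None
```

The job is handed in: I flicked the wheel three clicks until its pointer stopped at the stud, then pressed the start button to its stop and it came back up, with no visible shift of the timer and nothing else touched.

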